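# Transfer stripped parts to the assembly rack in reverse order

### The job

The four parts in the wooden rack lie in the order they came off the machine; move them into the empty aluminium rack in reverse order, ready for reassembly. Take them one at a time, beginning with the part next to the wooden rack's handle: it goes into the aluminium rack's bay farthest from that rack's handle, the next part into the bay beside it, and so on, until the last part lies next to the aluminium rack's handle. Set each part down flat in the middle of its bay and let go of it, and leave the tape roll and the sprocket on the worktop where they lie.

Things in the scene. Friction and masses are not known exactly. Their poses are not given: they have to be found in the camera images.
- wooden_rack: low wooden parts rack with cork-lined bays, fixed, 326 x 90 mm (x, y). Origin: centre of its underside, on the worktop. A small steel loop handle is at its -x end only (to x = -187 mm). Four bays in a row, centred at x = -111, -37, +37, +111 mm, y = 0, floors 14 mm above the worktop; ribs between them stand 4 mm above the floors, 70 mm apart; long sides open, no lip. It holds the four parts at the start.
- metal_rack: low aluminium parts rack with black rubber-lined bays, fixed, 326 x 90 mm (x, y). Origin: centre of its underside, on the worktop. A small steel loop handle is at its -x end only (to x = -187 mm). Four bays in a row, centred at x = -111, -37, +37, +111 mm, y = 0, floors 14 mm above the worktop; ribs between them stand 4 mm above the floors, 70 mm apart; long sides open, no lip. Empty at the start.
- piston_mid (a point): plain alloy piston standing on its skirt, an upright drum 54 mm in diameter and 48 mm tall. Point: its centre, half-way up, z axis up. One of the four parts to move; starts near the middle of one of the wooden rack's bays, which one varies
- bearing_mid (a point): ball bearing lying flat, a disc 47 mm in diameter and 14 mm tall. Point: its centre, half-way up, z axis up. One of the four parts to move; starts near the middle of one of the wooden rack's bays, which one varies
- spacer_mid (a point): plain alloy hub spacer, an upright collar 38 mm in diameter and 30 mm tall. Point: its centre, half-way up, z axis up. One of the four parts to move; starts near the middle of one of the wooden rack's bays, which one varies
- nut_mid (a point): large hexagonal lock nut lying flat, 36 mm across flats (41 mm across corners) and 16 mm tall; two opposite flats face its own +x and -x axes, the other pairs lie at 60 degrees to them. Point: its centre, half-way up, z axis up. One of the four parts to move; starts near the middle of one of the wooden rack's bays, which one varies
- tape_mid (a point): black roll of adhesive tape lying on the worktop between the racks, 66 mm in diameter, 19 mm tall; point: its centre, half-way up. Bystander, loose, not to be disturbed. Nearer the robot, between the racks, stands a fixed bench vice 174 mm tall: cross above it
- sprocket_mid (a point): small toothed drive sprocket lying on the worktop between the racks, 68 mm in diameter, 9 mm tall with a hub to 13 mm; point: on its axis, 4.5 mm above the worktop. Bystander, loose, not to be disturbed
Mind the look-alikes: they are no part of the job. Leave any red or turquoise look-alike of the part that bears piston_mid alone.

How it is judged:
By the outcome, as a careful person would: the job done as asked, in the order asked, and still so for the second after the job is handed in, with the robot touching nothing.
It also fails if it takes over 133 s, if anything falls off the work surface, if the arm or the gripper's body presses on something with over 40 N, if the wrist force passes 120 N, or if a joint passes its speed limit or range.

### The arm

A 6-joint arm with a two-finger parallel gripper is mounted at the origin on a cart in front of the work surface, level with it; the furniture and walls round the work are solid. World frame = base frame: x ahead of the robot, y to its left, z up, the work surface at z = 0. Lengths are in m, angles in rad, forces in N, time in s.
With the tool pointing down it reaches from about 0.2 to 0.875 m from the base axis. Payload 3.4 kg.
Tool frame: the origin (TCP) lies at the very end of the fingers, on their centre line; the grasp point (between the pads) lies robot.hold_point_z behind it (robot.hold_point_z is the distance from the TCP to the grasp point, in m); z points along the fingers, y is the line along which they close (so a half turn about z gives the same grasp; the last joint's range is limited). The gripper opens to 94 mm and grips with 3 to 60 N. Pads are 16 mm wide; open, the fingers measure 119 mm over their backs; the gripper's body (75 mm by 177 mm) begins 78 mm behind the grasp point.
Start: joints at [1.035, 0.276, 1.505, -0, 1.361, -0.121], TCP at [0.232, 0.526, 0.205] pointing down, gripper open.
Joint ranges: [-2.89, 2.89], [-0.75, 2.08], [0.22, 2.7], [-1.18, 4.32], [0.11, 2.71], [-2.7, 2.7]. Speed limits (rad/s): [2.57, 2.57, 3.14, 3.14, 3.14, 3.14].

### API

Orientations are given as [roll, pitch, yaw] about the fixed x, y, z axes, in that order (R = Rz(yaw) Ry(pitch) Rx(roll)).
In Python, from plant import robot, eyes gives the robot as it stands.
- The arm moves only by the tool carry_out, never from a script. Its argument "series" is a list of rows, each a list of 3 entries, a list of its own where there are three numbers: the shift along the tool's x, y, z in mm, then the turn, a rotation vector about the tool's x, y, z in degrees, then the opening, from -1 (shut) to 1 (fully open). A call has 1 to 8 rows; each row shifts and turns the commanded pose from where the row before left it, along the tool's axes as they then stand; what a row does not reach is not made up. A row lasts 1/8 s, in which the tool goes at most 62.5 mm and 10.7 degrees, less where a joint would pass 70% of its speed; a pose out of reach is approached as far as the arm can. A call is refused whole if a number of a shift passes 62.5 or a number of a turn 10.7, either way. A call with a gripper value outside its range is refused whole. The fingers move at their own pace and stop on an object; "newtons" is the grip in N (left out, the last holds). Time passes only in rows, so rows that do not move let the fingers close. It gives the time, the measured TCP pose, the force, the opening and the grip force at its end, in the units of the state.
- robot.observe(): the state, without advancing time (a new reading comes with each control period).
- eyes.camera(name): name is "side" or "top"; returns the picture (384x512x3 uint8, red, green, blue); there is no depth.
- eyes.camera_info(name): a dict with "fov_y" (degrees; the focal length in pixels is half the picture's height over the tangent of half this angle, whatever the lens; pixels are square), "cx", "cy" (the principal point, pixels), "extrinsics" (4x4, takes a point from camera to world coordinates). Camera axes: x right, y up, looking along -z (the intrinsics and any distortion apply to the point x, -y, -z); pixel columns grow to the right and rows downward; lengths in m; the calibration is good to about 2 mm. A picture is of the moment at which its call begins. camera_info takes no time and is no camera call.
- robot.sign_off(): hands the job in; it is judged then, once.
Trained networks look in the newest picture that a camera, given by its name, has taken for a name from the list of things; names that differ only in an ending like _2 or _b are one class to them, and where a whole thing is asked for, a point or a joint stands for the part that bears it (a point fixed in the world has none). Each returns a list of dicts, best first, with "p" (0 to 1); they miss things now and then, are a little off and sometimes report something else, mostly with a low value. They report only what shows in the picture. A call takes as long as a camera call. They do not tell look-alikes from the thing itself.
- eyes.silhouettes(camera, thing): "pixels" (384x512 bool, what is visible of it) and "at" ([column, row] in pixels, amid what is visible of it).
The state is a dict: "t": time; "joint_positions": joint angles; "qvel": joint speeds; "joint_efforts": joint torques, N m; "ee_pos": TCP position; "ee_rot": TCP orientation; "ft_force": force on the tool from outside, world axes, zero at the start; "wrist_torque": the same for the moment, N m; "grip_width": opening from 0.0 (shut) to 1.0 (fully open); "finger_force": force on a finger pad.
Only numpy, scipy, OpenCV 4.12 (cv2) and the standard library are available. Lean on these libraries where they do the work, as an engineer would, in place of code of your own. Each camera call takes 0.05 s, during which the arm holds its last target. There are 200 camera calls.

## Working session

There is one attempt and no reset: what is moved stays moved. The work goes in short steps, Python scripts to look and compute and a tool call to move; the robot and the scene stay as the last step left them, time stands still between calls to the robot, and variables do not carry over. Pictures are saved under pics/ and viewed, at most 14 in all, crops included, and the job is handed in when it is done.

Besides the shell and the picture viewer there is one more tool, called after "Call:" as name(argument=value, ...), one argument or row to a line, values as JSON. carry_out: Moves the arm, as the interface text tells. Its arguments: {"type":"object","properties":{"series":{"type":"array","items":{"type":"array"}},"newtons":{"type":"number"}},"required":["series"]}

```bash
mkdir -p pics; ls
python3 - <<'E'
from plant import robot, eyes
import cv2
for n in("side","top"):
    im=eyes.camera(n); cv2.imwrite(f"pics/{n}0.png",im[:,:,::-1]); print(n,eyes.camera_info(n))
print(robot.observe(), robot.hold_point_z)
E
```

```text
pics
side {'fov_y': 50.378829893520475, 'cx': 249.86263639604257, 'cy': 191.21831483855877, 'extrinsics': array([[ 0.72666834,  0.48468425, -0.4868617 , -0.06332234],
       [-0.68682124,  0.49691943, -0.53042216, -0.52170265],
       [-0.01515623,  0.71982794,  0.69398705,  0.85565615],
       [ 0.        ,  0.        ,  0.        ,  1.        ]])}
top {'fov_y': 52.624662619387934, 'cx': 248.26888558050558, 'cy': 198.27567612478694, 'extrinsics': array([[-0.02259389,  0.99609987, -0.08529109,  0.42094874],
       [-0.99972674, -0.02199942,  0.00790346,  0.10628672],
       [ 0.00599628,  0.08544636,  0.99632473,  1.16356498],
       [ 0.        ,  0.        ,  0.        ,  1.        ]])}
{'t': 0.1, 'joint_positions': array([ 1.03502865e+00,  2.76509952e-01,  1.50594370e+00, -5.56326623e-05,
        1.36069128e+00, -1.20989438e-01]), 'qvel': array([ 0.00193707, -0.00257591, -0.00219013, -0.00144795, -0.00027667,
        0.00143007]), 'joint_efforts': array([ 3.08324401e-03, -4.05453157e+01, -2.37781316e+01,  7.07446458e-02,
        2.97821139e-02, -4.14494525e-05]), 'ee_pos': array([0.23148986, 0.52581954, 0.20472871]), 'ee_rot': array([-3.14004515e+00, -1.33358338e-04,  2.72682595e+00]), 'ft_force': array([ 0.33906021, -0.21520617, -0.60294211]), 'wrist_torque': array([ 0.00615478, -0.01683679, -0.03472337]), 'finger_force': 0.0, 'grip_width': 0.9958948880776434} 0.0188
```

View pics/top0.png

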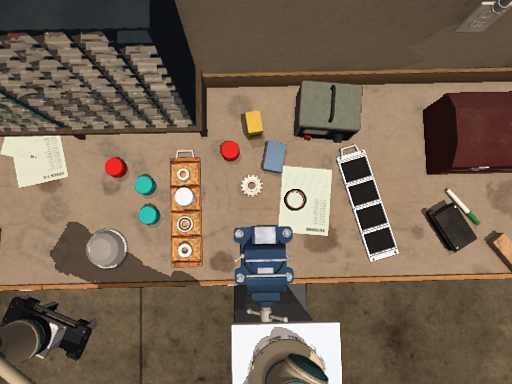

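View pics/side0.png

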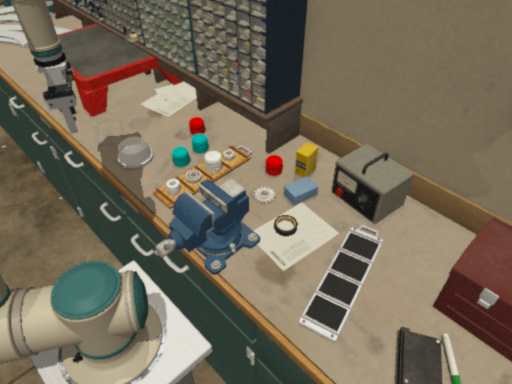

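The top view shows the wooden rack at columns 170–202, rows 150–267, with its handle at (185,153). The metal rack runs from its handle at (349,150) to (383,258). The vice is at (263,250), the tape at (295,199) and the sprocket at (252,185).

Things that could be taken for the piston:
- white/silver drum in the rack at (184,197), the likely target
- red at (230,150) and (116,167)
- turquoise at (145,184) and (149,214)
- glass dish at (106,248)

For the other three parts, the sprocket (252,185) and tape (295,199) could be mistaken for a ring. I choose the ones lying in the rack.

```bash
cat > h.py <<'E'
import numpy as np, cv2
from plant import robot, eyes
def K(n):
    i=eyes.camera_info(n); return i, 192/np.tan(np.radians(i["fov_y"]/2))
def p2w(n,px,z):
    i,f=K(n); E=i["extrinsics"]; u,v=px
    d=E[:3,:3]@np.array([(u-i["cx"])/f,-(v-i["cy"])/f,-1]); o=E[:3,3]
    return o+d*(z-o[2])/d[2]
def w2p(n,p):
    i,f=K(n); E=i["extrinsics"]; c=E[:3,:3].T@(np.array(p)-E[:3,3])
    return np.array([i["cx"]+f*c[0]/-c[2], i["cy"]+f*c[1]/c[2]])
def sil(n,t,z,k=5):
    for d in eyes.silhouettes(n,t)[:k]:
        ys,xs=np.nonzero(d["pixels"]); c=(xs.mean(),ys.mean())
        print(n,t,round(d["p"],2),np.round(d["at"],1),"cen",np.round(c,1),len(xs),"w",np.round(p2w(n,c,z)[:2],4))
def rect(n,t):
    d=eyes.silhouettes(n,t)[0]
    cs=cv2.findContours(d["pixels"].astype(np.uint8),0,1)[0]; c=max(cs,key=cv2.contourArea)
    return d,c
E
python3 - <<'E'
from h import *
im=eyes.camera("top"); eyes.camera("side")
for t,z in(("piston_mid",.062),("bearing_mid",.028),("spacer_mid",.044),("nut_mid",.03),("tape_mid",.019),("sprocket_mid",.009)):
    sil("top",t,z); sil("side",t,z-.01)
for r in("wooden_rack","metal_rack"):
    for n in("top","side"):
        d,c=rect(n,r); b=cv2.boxPoints(cv2.minAreaRect(c)); print(r,n,d["p"],np.round(b,1).tolist(),[np.round(p2w(n,q,.014)[:2],3).tolist() for q in b])
a=cv2.resize(im[140:275,160:212],None,fx=4,fy=4,interpolation=2); b=cv2.resize(im[140:275,325:405],None,fx=4,fy=4,interpolation=2)
cv2.imwrite("pics/crop.png",np.hstack([a,b])[:,:,::-1])
E
```

```text
top piston_mid 0.83 [146.1 183.3] cen [145.2 185.4] 307 w [0.5584 0.3904]
top piston_mid 0.73 [185.1 198. ] cen [184.6 196.6] 322 w [0.524  0.2785]
top piston_mid 0.71 [115.5 166.2] cen [115.9 167.6] 356 w [0.6118 0.4743]
top piston_mid 0.7 [233.4 151.4] cen [230.  151.2] 287 w [0.6524 0.1469]
top piston_mid 0.55 [148.5 216.6] cen [148.5 215.2] 315 w [0.4734 0.381 ]
side piston_mid 0.82 [199.5 144.8] cen [198.9 143.7] 290 w [0.5345 0.3687]
side piston_mid 0.81 [210.9 161.9] cen [212.6 161.7] 331 w [0.5083 0.2674]
side piston_mid 0.78 [273.2 167.1] cen [273.8 165.4] 350 w [0.63   0.1237]
side piston_mid 0.78 [195.7 126.6] cen [196.  126.1] 228 w [0.5888 0.4536]
side piston_mid 0.77 [180.2 155.7] cen [180.  156.5] 318 w [0.4513 0.3585]
top bearing_mid 0.52 [181.9 219.8] cen [184.7 223.4] 147 w [0.4488 0.2844]
side bearing_mid 0.5 [194.8 173.8] cen [193.  176.4] 155 w [0.4442 0.2887]
top spacer_mid 0.41 [184.7 248.9] cen [185.1 250.1] 115 w [0.3722 0.2813]
side spacer_mid 0.63 [169.5 188.4] cen [172.7 186.5] 180 w [0.364  0.2795]
top nut_mid 0.42 [182.9 169.7] cen [183.5 174.1] 114 w [0
[... 696 characters left out ...]
79.5], [241.39999389648438, 138.10000610351562], [253.6999969482422, 158.89999389648438], [183.3000030517578, 200.3000030517578]] [[0.389, 0.329], [0.687, 0.333], [0.639, 0.222], [0.362, 0.229]]
metal_rack top 0.72 [[332.6000061035156, 150.8000030517578], [361.70001220703125, 141.10000610351562], [398.8999938964844, 252.6999969482422], [369.79998779296875, 262.3999938964844]] [[0.657, -0.16], [0.685, -0.249], [0.349, -0.342], [0.323, -0.255]]
metal_rack side 0.84 [[297.3999938964844, 323.20001220703125], [350.20001220703125, 217.60000610351562], [387.3999938964844, 236.1999969482422], [334.6000061035156, 341.79998779296875]] [[0.313, -0.259], [0.654, -0.149], [0.67, -0.258], [0.338, -0.343]]
```

View pics/crop.png

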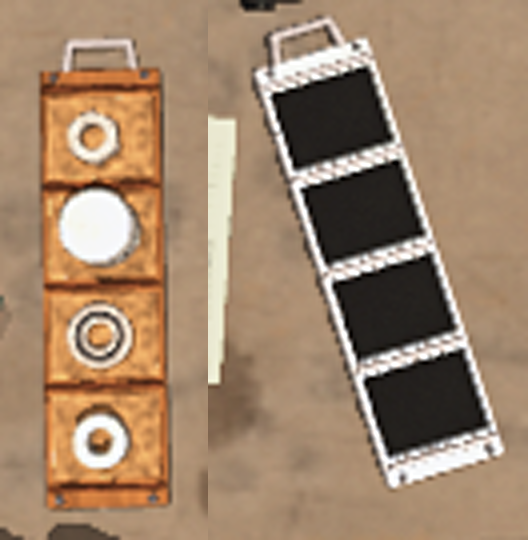

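The crop shows four parts in the wooden rack. From the handle they are the nut at (183,174), the plain silver piston at (184,197), the bearing at (185,223) and the spacer at (185,250). The metal rack is empty, with its handle at the top. Next I measure the bays and the nut's yaw.

Run:
```python
from h import *
im=eyes.camera("top"); ims=eyes.camera("side")
g=im.max(2); 
m=np.zeros_like(g); m[140:270,325:405]=(g[140:270,325:405]<60)
n,l,s,c=cv2.connectedComponentsWithStats(m)
for k in range(1,n):
    if s[k,4]>150: print("bay",np.round(c[k],1),s[k,4],np.round(p2w("top",c[k],.014)[:2],4))
# nut 6th harmonic
for cam,I,cen in(("top",im,p2w("top",(183.5,174.1),.03)),("side",ims,p2w("side",(227.6,154.6),.024))):
    B=I[:,:,2].astype(np.float32)
    # recentre on the bright mask's top face
    print(cam,np.round(cen,4))
    for R in(.017,.0185,.02,.0215):
        th=np.radians(np.arange(0,360,3)); v=[]
        for t in th:
            p=w2p(cam,[cen[0]+R*np.cos(t),cen[1]+R*np.sin(t),.03]).astype(np.float32)
            v.append(cv2.getRectSubPix(B,(1,1),(float(p[0]),float(p[1])))[0,0])
        v=np.array(v); h=[np.mean(v*np.exp(-1j*k*th)) for k in range(8)]
        print(R,np.round(np.abs(h),1),"corner deg mod60",round(-np.degrees(np.angle(h[6]))/6%60,1))
a=cv2.resize(im[164:184,174:194],(400,400),interpolation=cv2.INTER_LANCZOS4); b=cv2.resize(ims[145:165,217:237],(400,400),interpolation=cv2.INTER_LANCZOS4)
cv2.imwrite("pics/nut.png",np.hstack([a,b])[:,:,::-1])
```

```text
bay [355.3 169. ] 485 [ 0.6004 -0.2253]
bay [363.  192.5] 495 [ 0.5292 -0.2452]
bay [370.9 216.3] 501 [ 0.4578 -0.2651]
bay [378.8 240.2] 511 [ 0.3868 -0.2849]
top [0.5936 0.2863 0.03  ]
0.017 [161.3  30.9   1.8   2.5   4.6   2.7   5.7   1. ] corner deg mod60 6.2
0.0185 [133.8  32.1   6.9   1.    2.2   2.    4.6   1.4] corner deg mod60 4.0
0.02 [110.4  24.5   8.4   2.2   2.3   0.5   2.4   2.1] corner deg mod60 0.2
0.0215 [96.5 12.   5.9  2.2  1.1  1.4  0.3  1.7] corner deg mod60 1.6
side [0.5859 0.2886 0.024 ]
0.017 [148.2  10.6   5.8   2.1   1.3   1.6   0.3   1.1] corner deg mod60 18.3
0.0185 [138.3  12.3   6.5   1.6   0.7   0.5   1.2   1.2] corner deg mod60 20.3
0.02 [129.3   9.7   5.6   1.    1.9   1.7   1.9   1.8] corner deg mod60 22.9
0.0215 [121.6   5.2   4.2   3.3   3.9   3.2   2.4   1.9] corner deg mod60 26.5
```

View pics/nut.png

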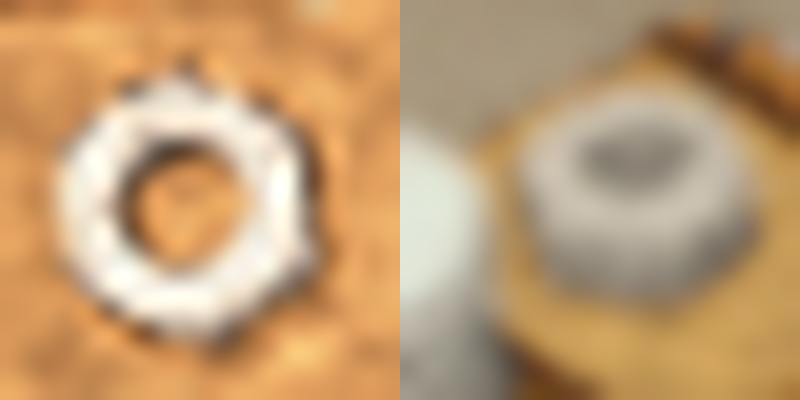

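The zoom shows nut corners up and down at about +5°, so flats face world ±y, turned about 5°. I'll use tool yaw 185° throughout. Bays and parts pair as follows:

| Part | Metal bay (x, y) |
|---|---|
| nut | (0.387, -0.285) |
| piston | (0.458, -0.265) |
| bearing | (0.529, -0.245) |
| spacer | (0.600, -0.225) |

Call:
carry_out(
  series=[
    [[0,0,0],[0,0,-9.6],1],
    [[0,0,0],[0,0,-9.6],1],
    [[0,0,0],[0,0,-9.6],1],
    [[-30,-24,0],[0,0,0],1],
    [[-42,-34,0],[0,0,0],1],
    [[-42,-34,0],[0,0,0],1],
    [[-42,-34,0],[0,0,0],1],
    [[-42,-34,0],[0,0,0],1],
  ],
  newtons=20,
)

```text
t: 2.1
ee_pos: [0.4444, 0.3833, 0.2056]
ee_rot: [3.141, 0.0, -3.054]
ft_force: [0.5, -0.2, -0.0]
grip_width: 0.997
finger_force: 0.0
```

```bash
cat > go.py <<'E'
# how far, in tool mm: go.py x y z [yaw held as measured]
import sys, numpy as np
from plant import robot
s=robot.observe(); g=np.array([float(a) for a in sys.argv[1:4]])
from scipy.spatial.transform import Rotation as R
r=R.from_euler("xyz",s["ee_rot"]); print("t",s["t"],"pos",np.round(s["ee_pos"],4),"rot",np.round(np.degrees(s["ee_rot"]),2),"shift",np.round(1000*r.inv().apply(g-s["ee_pos"]),1))
E
python3 go.py .592 .287 .017
```

```text
t 2.1 pos [0.4444 0.3833 0.2056] rot [ 1.7997e+02  2.0000e-02 -1.7496e+02] shift [-138.5 -108.9  188.6]
```

Call:
carry_out(
  series=[
    [[-46,-36,0],[0,0,0],1],
    [[-46,-36,30],[0,0,0],1],
    [[-46,-37,40],[0,0,0],0.6],
    [[0,0,40],[0,0,0],0.3],
    [[0,0,0],[0,0,0],0.3],
  ],
)

```text
t: 2.72
ee_pos: [0.5795, 0.2918, 0.0984]
ee_rot: [-3.14, -0.008, -3.055]
ft_force: [-0.8, -0.5, -0.5]
grip_width: 0.717
finger_force: 0.0
```

```bash
python3 go.py .592 .287 .017
python3 - <<'E'
from h import *
im=eyes.camera("top"); s=eyes.camera("side")
a=cv2.resize(im[140:240,140:240],(500,500),interpolation=2); b=cv2.resize(s[110:180,190:260],(500,500),interpolation=2)
cv2.imwrite("pics/n1.png",cv2.resize(np.hstack([a,b]),(800,400))[:,:,::-1])
E
```

```text
t 2.725 pos [0.5795 0.2918 0.0984] rot [-179.89   -0.44 -175.04] shift [-12.7  -5.7  81.3]
```

View pics/n1.png

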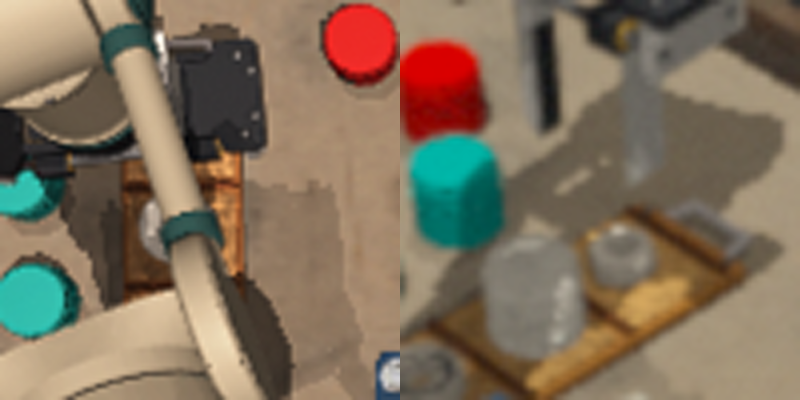

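The gripper is above the nut, with the fingers straddling it and clear of the turquoise drum. I'll go down slowly.

Call:
carry_out(
  series=[
    [[0,0,0],[0,0,0],0.3],
    [[0,0,30],[0,0,0],0.3],
    [[0,0,30],[0,0,0],0.3],
    [[0,0,8],[0,0,0],0.3],
    [[0,0,0],[0,0,0],0.3],
  ],
)

```text
t: 3.45
ee_pos: [0.582, 0.294, 0.0349]
ee_rot: [3.141, 0.001, -3.053]
ft_force: [-0.1, -0.2, -0.5]
grip_width: 0.652
finger_force: 0.0
```

```bash
python3 go.py .592 .287 .017
```

```text
t 3.45 pos [0.582  0.294  0.0349] rot [ 1.7998e+02  8.0000e-02 -1.7493e+02] shift [-9.3 -7.8 17.9]
```

Call:
carry_out(
  series=[
    [[-9,-8,0],[0,0,0],0.3],
    [[0,0,9],[0,0,0],0.3],
    [[0,0,8.5],[0,0,0],0.3],
    [[0,0,0],[0,0,0],0.3],
  ],
)

```text
t: 3.95
ee_pos: [0.5904, 0.2858, 0.0152]
ee_rot: [-3.141, -0.002, -3.054]
ft_force: [-0.2, -0.4, 0.5]
grip_width: 0.647
finger_force: 0.0
```

```bash
python3 go.py .592 .287 .017
```

```text
t 3.95 pos [0.5904 0.2858 0.0152] rot [-1.7997e+02 -1.4000e-01 -1.7498e+02] shift [-1.7  1.  -1.8]
```

Call:
carry_out(
  series=[
    [[-2,0,-1.5],[0,0,0],-0.1],
    [[0,0,0],[0,0,0],-0.4],
    [[0,0,0],[0,0,0],-1],
    [[0,0,0],[0,0,0],-1],
    [[0,0,0],[0,0,0],-1],
  ],
  newtons=20,
)

```text
t: 4.58
ee_pos: [0.5936, 0.2868, 0.0183]
ee_rot: [3.141, 0.001, -3.054]
ft_force: [0.7, 1.2, 1.9]
grip_width: 0.376
finger_force: 20.0
```

The nut is gripped across its flats (35 mm). Now I lift and cross.

Call:
carry_out(
  series=[
    [[0,0,-20],[0,0,0],-1],
    [[0,0,-50],[0,0,0],-1],
    [[0,0,-55],[0,0,0],-1],
    [[0,0,-55],[0,0,0],-1],
    [[0,0,-50],[0,0,0],-1],
    [[10,-25,-10],[0,0,0],-1],
    [[21,-46,0],[0,0,0],-1],
    [[21,-46,0],[0,0,0],-1],
  ],
)

```text
t: 5.58
ee_pos: [0.5496, 0.1627, 0.2558]
ee_rot: [-3.14, -0.004, -3.053]
ft_force: [0.3, -0.4, -0.4]
grip_width: 0.372
finger_force: 20.0
```

Call:
carry_out(
  series=[
    [[21,-46,0],[0,0,0],-1],
    [[21,-46,0],[0,0,0],-1],
    [[21,-46,0],[0,0,0],-1],
    [[21,-46,0],[0,0,0],-1],
    [[21,-46,0],[0,0,0],-1],
    [[21,-46,0],[0,0,0],-1],
    [[21,-46,0],[0,0,0],-1],
    [[0,0,0],[0,0,0],-1],
  ],
)

```text
t: 6.58
ee_pos: [0.4303, -0.1711, 0.2559]
ee_rot: [3.141, -0.004, -3.06]
ft_force: [-0.3, 1.0, -0.6]
grip_width: 0.373
finger_force: 20.0
```

```bash
python3 go.py .387 -.285 .0183
```

```text
t 6.575 pos [ 0.4303 -0.1711  0.2559] rot [ 179.96   -0.25 -175.31] shift [  51.4 -110.1  237.8]
```

Call:
carry_out(
  series=[
    [[17,-37,0],[0,0,0],-1],
    [[17,-37,0],[0,0,0],-1],
    [[17,-36,0],[0,0,0],-1],
    [[0,0,30],[0,0,0],-1],
    [[0,0,50],[0,0,0],-1],
    [[0,0,50],[0,0,0],-1],
    [[0,0,50],[0,0,0],-1],
    [[0,0,0],[0,0,0],-1],
  ],
)

```text
t: 7.58
ee_pos: [0.3889, -0.2784, 0.0741]
ee_rot: [3.133, -0.008, -3.053]
ft_force: [-0.3, -0.2, 0.2]
grip_width: 0.374
finger_force: 20.0
```

```bash
python3 go.py .387 -.285 .0183
```

```text
t 7.575 pos [ 0.3889 -0.2784  0.0741] rot [ 179.49   -0.43 -174.93] shift [ 2.  -6.9 55.7]
```

Call:
carry_out(
  series=[
    [[2,-6,0],[0,0,0],-1],
    [[0,0,20],[0,0,0],-1],
    [[0,0,20],[0,0,0],-1],
    [[0,0,8],[0,0,0],-1],
    [[0,0,0],[0,0,0],-1],
    [[0,0,0],[0,0,0],-1],
  ],
)

```text
t: 8.32
ee_pos: [0.3917, -0.2894, 0.0309]
ee_rot: [-3.14, 0.002, -3.054]
ft_force: [-0.5, -0.2, -1.2]
grip_width: 0.375
finger_force: 20.0
```

```bash
python3 go.py .387 -.285 .0183
python3 - <<'E'
from h import *
im=eyes.camera("top"); s=eyes.camera("side")
a=cv2.resize(im[180:280,330:430],(400,400),interpolation=2); b=cv2.resize(s[250:350,280:380],(400,400),interpolation=2)
cv2.imwrite("pics/n2.png",np.hstack([a,b])[:,:,::-1])
E
```

```text
t 8.325 pos [ 0.3917 -0.2894  0.0309] rot [-1.7990e+02  9.0000e-02 -1.7497e+02] shift [ 4.4  4.8 12.6]
```

View pics/n2.png

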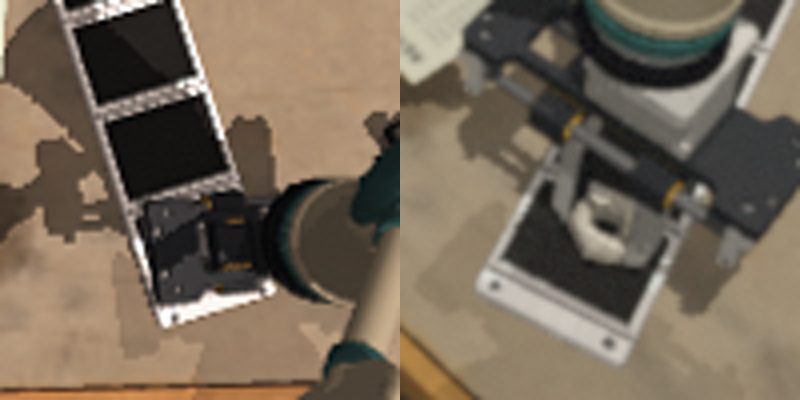

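The nut hangs over the last bay. I'll correct by a few millimetres and lower it.

Call:
carry_out(
  series=[
    [[4,4.5,0],[0,0,0],-1],
    [[0,0,5],[0,0,0],-1],
    [[0,0,5],[0,0,0],-1],
    [[0,0,0],[0,0,0],-1],
    [[0,0,0],[0,0,0],-1],
  ],
)

```text
t: 9.05
ee_pos: [0.3866, -0.2845, 0.0197]
ee_rot: [3.141, -0.0, -3.054]
ft_force: [0.1, -0.2, -0.8]
grip_width: 0.372
finger_force: 20.0
```

```bash
python3 go.py .387 -.285 .0183
```

```text
t 9.05 pos [ 0.3866 -0.2845  0.0197] rot [ 179.99   -0.   -174.97] shift [-0.3 -0.5  1.4]
```

Call:
carry_out(
  series=[
    [[0,0,0.7],[0,0,0],-1],
    [[0,0,0.6],[0,0,0],-1],
    [[0,0,0],[0,0,0],-1],
    [[0,0,0],[0,0,0],-1],
  ],
)

```text
t: 9.55
ee_pos: [0.3866, -0.2845, 0.0186]
ee_rot: [-3.142, 0.0, -3.054]
ft_force: [0.2, 0.0, -0.1]
grip_width: 0.372
finger_force: 20.0
```

Call:
carry_out(
  series=[
    [[0,0,0],[0,0,0],0],
    [[0,0,0],[0,0,0],0.1],
    [[0,0,0],[0,0,0],0.1],
    [[0,0,-15],[0,0,0],0.1],
    [[0,0,-45],[0,0,0],0.1],
    [[0,0,-55],[0,0,0],0.1],
    [[0,0,-55],[0,0,0],0.1],
    [[0,0,-55],[0,0,0],0.2],
  ],
)

```text
t: 10.55
ee_pos: [0.3864, -0.2843, 0.2454]
ee_rot: [-3.141, 0.0, -3.054]
ft_force: [1.6, -0.7, -0.2]
grip_width: 0.592
finger_force: 0.0
```

Call:
carry_out(
  series=[
    [[-8,23,-10],[0,0,0],0.6],
    [[-15.5,46,0],[0,0,0],0.6],
    [[-15.5,46,0],[0,0,0],0.6],
    [[-15.5,46,0],[0,0,0],0.6],
    [[-15.5,46,0],[0,0,0],0.6],
    [[-15.5,46,0],[0,0,0],0.6],
    [[-15.5,46,0],[0,0,0],0.6],
    [[-15.5,46,0],[0,0,0],0.6],
  ],
)

```text
t: 11.55
ee_pos: [0.4725, 0.071, 0.2537]
ee_rot: [-3.141, 0.001, -3.054]
ft_force: [1.0, 0.3, -0.0]
grip_width: 0.794
finger_force: 0.0
```

```bash
python3 go.py .524 .281 .018;  python3 - <<'E'
from h import *
im=eyes.camera("top"); s=eyes.camera("side")
sil("top","nut_mid",.03);sil("side","nut_mid",.022);sil("side","piston_mid",.038,6)
a=cv2.resize(im[140:270,320:410],None,fx=3,fy=3,interpolation=2); b=cv2.resize(s[220:350,280:380],None,fx=3,fy=3,interpolation=2)
cv2.imwrite("pics/n3.png",np.hstack([a,b])[:,:,::-1])
E
```

```text
t 11.55 pos [0.4725 0.071  0.2537] rot [-1.7999e+02  3.0000e-02 -1.7496e+02] shift [-69.7 204.7 235.7]
top nut_mid 0.4 [382.8 237.5] cen [380.9 239.9] 115 w [ 0.388  -0.2858]
side nut_mid 0.57 [325.3 310.4] cen [326.5 309.7] 215 w [ 0.3807 -0.2849]
side piston_mid 0.87 [199.9 144.4] cen [199.3 143.7] 305 w [0.5459 0.3831]
side piston_mid 0.86 [213.2 162.8] cen [212.8 161.7] 298 w [0.5188 0.2807]
side piston_mid 0.84 [273.1 167.5] cen [273.4 165.8] 335 w [0.64   0.1347]
side piston_mid 0.78 [178.8 157.5] cen [179.7 156.7] 317 w [0.4594 0.3738]
side piston_mid 0.51 [199.2 128. ] cen [196.  125.7] 241 w [0.6017 0.4725]
```

View pics/n3.png

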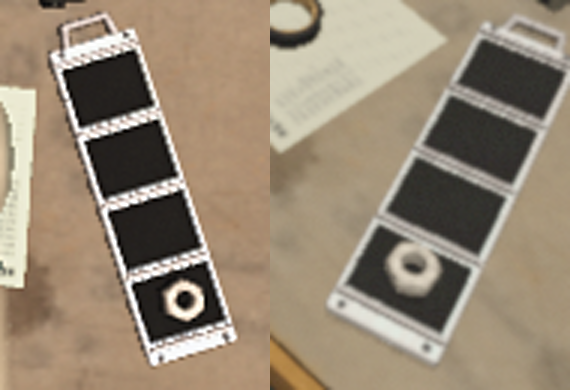

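The nut lies flat, centred in the far bay at about (0.388, -0.286). Next is the piston.

Call:
carry_out(
  series=[
    [[-15,43,0],[0,0,0],0.6],
    [[-15,43,0],[0,0,0],0.6],
    [[-15,43,0],[0,0,0],0.6],
    [[-13,41,0],[0,0,0],0.6],
    [[-11,35,0],[0,0,0],0.6],
    [[0,0,50],[0,0,0],0.6],
    [[0,0,60],[0,0,0],0.6],
    [[0,0,0],[0,0,0],0.6],
  ],
)

```text
t: 12.8
ee_pos: [0.5198, 0.2766, 0.1393]
ee_rot: [-3.138, -0.011, -3.056]
ft_force: [0.1, 0.9, 0.5]
grip_width: 0.801
finger_force: 0.0
```

```bash
python3 go.py .524 .281 .018
```

```text
t 12.8 pos [0.5198 0.2766 0.1393] rot [-179.8    -0.61 -175.08] shift [ -5.9   4.5 121.2]
```

Call:
carry_out(
  series=[
    [[-3,2.5,0],[0,0,0],0.6],
    [[0,0,30],[0,0,0],0.6],
    [[0,0,30],[0,0,0],0.6],
    [[0,0,25],[0,0,0],0.6],
    [[0,0,15],[0,0,0],0.6],
    [[0,0,0],[0,0,0],0.6],
    [[0,0,0],[0,0,0],0.6],
  ],
)

```text
t: 13.68
ee_pos: [0.5274, 0.283, 0.0452]
ee_rot: [3.141, 0.003, -3.054]
ft_force: [0.5, 0.2, 0.4]
grip_width: 0.801
finger_force: 0.0
```

```bash
python3 go.py .524 .281 .018
```

```text
t 13.675 pos [0.5274 0.283  0.0452] rot [ 179.94    0.18 -174.97] shift [ 3.6 -1.7 27.2]
```

Call:
carry_out(
  series=[
    [[3.5,-1.5,6],[0,0,0],0.6],
    [[0,0,10],[0,0,0],0.6],
    [[0,0,9],[0,0,0],0.6],
    [[0,0,0],[0,0,0],0.4],
    [[0,0,0],[0,0,0],0.1],
    [[0,0,0],[0,0,0],-1],
    [[0,0,0],[0,0,0],-1],
    [[0,0,0],[0,0,0],-1],
  ],
  newtons=30,
)

```text
t: 14.68
ee_pos: [0.5227, 0.2807, 0.0187]
ee_rot: [3.141, 0.0, -3.054]
ft_force: [0.7, 0.4, -0.7]
grip_width: 0.571
finger_force: 30.0
```

```bash
python3 go.py .524 .281 .018
```

```text
t 14.675 pos [0.5227 0.2807 0.0187] rot [ 1.7999e+02  2.0000e-02 -1.7496e+02] shift [-1.3  0.2  0.7]
```

Call:
carry_out(
  series=[
    [[0,0,-15],[0,0,0],-1],
    [[0,0,-45],[0,0,0],-1],
    [[0,0,-55],[0,0,0],-1],
    [[0,0,-55],[0,0,0],-1],
    [[0,0,-55],[0,0,0],-1],
    [[5,-23,-10],[0,0,0],-1],
    [[9.5,-46,0],[0,0,0],-1],
    [[9.5,-46,0],[0,0,0],-1],
  ],
)

```text
t: 15.68
ee_pos: [0.5072, 0.1619, 0.2529]
ee_rot: [-3.141, -0.002, -3.053]
ft_force: [1.1, -0.7, -2.1]
grip_width: 0.571
finger_force: 30.0
```

Call:
carry_out(
  series=[
    [[9.5,-46,0],[0,0,0],-1],
    [[9.5,-46,0],[0,0,0],-1],
    [[9.5,-46,0],[0,0,0],-1],
    [[9.5,-46,0],[0,0,0],-1],
    [[9.5,-46,0],[0,0,0],-1],
    [[9.5,-46,0],[0,0,0],-1],
    [[9.5,-46,0],[0,0,0],-1],
    [[9,-44,0],[0,0,0],-1],
  ],
)

```text
t: 16.68
ee_pos: [0.4635, -0.2087, 0.2526]
ee_rot: [3.14, -0.002, -3.055]
ft_force: [0.1, 0.3, -1.1]
grip_width: 0.57
finger_force: 30.0
```

```bash
python3 go.py .4565 -.265 .0187
```

```text
t 16.675 pos [ 0.4635 -0.2087  0.2526] rot [ 1.7993e+02 -1.2000e-01 -1.7501e+02] shift [ 11.4 -55.8 233.9]
```

Call:
carry_out(
  series=[
    [[6,-26,0],[0,0,0],-1],
    [[4,-23,0],[0,0,0],-1],
    [[0,0,40],[0,0,0],-1],
    [[0,0,50],[0,0,0],-1],
    [[0,0,50],[0,0,0],-1],
    [[0,0,30],[0,0,0],-1],
    [[0,0,0],[0,0,0],-1],
    [[0,0,0],[0,0,0],-1],
  ],
)

```text
t: 17.68
ee_pos: [0.46, -0.2575, 0.0844]
ee_rot: [-3.141, 0.001, -3.054]
ft_force: [0.5, 0.5, -0.6]
grip_width: 0.566
finger_force: 30.0
```

```bash
python3 go.py .4565 -.265 .0187
```

```text
t 17.675 pos [ 0.46   -0.2575  0.0844] rot [-1.7995e+02  4.0000e-02 -1.7498e+02] shift [ 4.2 -7.1 65.7]
```

Call:
carry_out(
  series=[
    [[4,-7,0],[0,0,0],-1],
    [[0,0,20],[0,0,0],-1],
    [[0,0,20],[0,0,0],-1],
    [[0,0,15],[0,0,0],-1],
    [[0,0,5],[0,0,0],-1],
    [[0,0,0],[0,0,0],-1],
    [[0,0,0],[0,0,0],-1],
  ],
)

```text
t: 18.55
ee_pos: [0.4571, -0.2646, 0.0242]
ee_rot: [-3.141, 0.001, -3.054]
ft_force: [-0.1, 1.0, -1.7]
grip_width: 0.568
finger_force: 30.0
```

```bash
python3 go.py .4565 -.265 .0187
```

```text
t 18.55 pos [ 0.4571 -0.2646  0.0242] rot [-1.7995e+02  6.0000e-02 -1.7496e+02] shift [ 0.6 -0.3  5.5]
```

Call:
carry_out(
  series=[
    [[0.5,0,3],[0,0,0],-1],
    [[0,0,2],[0,0,0],-1],
    [[0,0,0],[0,0,0],-1],
    [[0,0,0],[0,0,0],-1],
  ],
)

```text
t: 19.05
ee_pos: [0.4561, -0.2643, 0.0187]
ee_rot: [-3.142, 0.0, -3.054]
ft_force: [-0.0, -0.3, 0.9]
grip_width: 0.572
finger_force: 30.0
```

Call:
carry_out(
  series=[
    [[0,0,0],[0,0,0],0.4],
    [[0,0,0],[0,0,0],0.55],
    [[0,0,0],[0,0,0],0.55],
    [[0,0,-15],[0,0,0],0.55],
    [[0,0,-45],[0,0,0],0.55],
    [[0,0,-55],[0,0,0],0.55],
    [[0,0,-55],[0,0,0],0.55],
    [[0,0,-55],[0,0,0],0.55],
  ],
)

```text
t: 20.05
ee_pos: [0.4559, -0.2641, 0.2466]
ee_rot: [-3.14, 0.001, -3.054]
ft_force: [1.2, -0.3, -0.5]
grip_width: 0.776
finger_force: 0.0
```

Call:
carry_out(
  series=[
    [[-2,23,-10],[0,0,0],0.5],
    [[-3.5,48,0],[0,0,0],0.5],
    [[-3.5,48,0],[0,0,0],0.5],
    [[-3.5,48,0],[0,0,0],0.5],
    [[-3.5,48,0],[0,0,0],0.5],
    [[-3.5,48,0],[0,0,0],0.5],
    [[-3.5,48,0],[0,0,0],0.5],
    [[-3.5,48,0],[0,0,0],0.5],
  ],
)

```text
t: 21.05
ee_pos: [0.4494, 0.0977, 0.2531]
ee_rot: [3.141, -0.001, -3.053]
ft_force: [0.8, -0.9, 0.4]
grip_width: 0.752
finger_force: 0.0
```

```bash
python3 go.py .449 .284 .0165;  python3 - <<'E'
from h import *
im=eyes.camera("top"); s=eyes.camera("side")
sil("top","piston_mid",.055,6); sil("top","bearing_mid",.028); sil("side","piston_mid",.038,6)
a=cv2.resize(im[140:270,320:410],None,fx=3,fy=3,interpolation=2); b=cv2.resize(s[220:350,280:380],None,fx=3,fy=3,interpolation=2)
cv2.imwrite("pics/n4.png",np.hstack([a,b])[:,:,::-1])
E
```

```text
t 21.05 pos [0.4494 0.0977 0.2531] rot [ 1.7998e+02 -7.0000e-02 -1.7494e+02] shift [-16.3 185.5 236.7]
top piston_mid 0.78 [142.5 182.8] cen [144.5 185.3] 330 w [0.5598 0.3942]
top piston_mid 0.61 [373.3 215.4] cen [373.6 215.2] 334 w [ 0.4594 -0.2597]
top piston_mid 0.58 [231.3 153.5] cen [229.9 151.2] 310 w [0.6537 0.1476]
top piston_mid 0.57 [115.5 169.6] cen [115.7 167.6] 325 w [0.613 0.477]
top piston_mid 0.56 [147.8 213.1] cen [149.3 215.2] 341 w [0.4738 0.3806]
top bearing_mid 0.75 [186.6 226.8] cen [184.8 223.8] 180 w [0.4475 0.2839]
side piston_mid 0.82 [180.6 154. ] cen [179.6 156.5] 319 w [0.4595 0.3745]
side piston_mid 0.72 [338.8 283.3] cen [339.6 281.6] 574 w [ 0.4513 -0.2647]
side piston_mid 0.66 [273.2 164.2] cen [273.5 165. ] 311 w [0.6426 0.1371]
side piston_mid 0.66 [198.2 126.9] cen [196.3 125.7] 252 w [0.6024 0.4718]
side piston_mid 0.55 [198.  144.8] cen [199.4 143.6] 300 w [0.5464 0.3835]
side piston_mid 0.37 [210.6 171.5] cen [206.4 172.5] 1592 w [0.4721 0.2551]
```

View pics/n4.png

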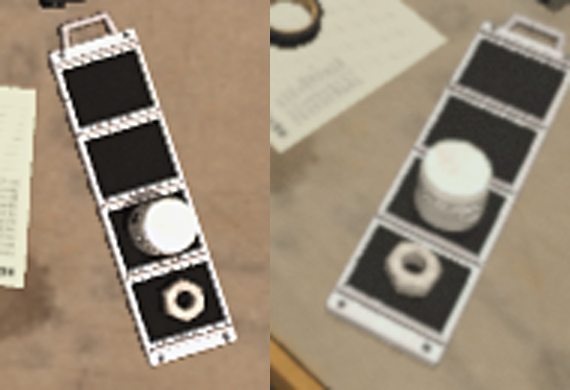

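The piston stands in the second bay, centred. Next is the bearing.

Call:
carry_out(
  series=[
    [[-4,47,0],[0,0,0],0.5],
    [[-4,47,0],[0,0,0],0.5],
    [[-4,46,0],[0,0,0],0.5],
    [[-3,42,0],[0,0,0],0.5],
    [[0,4,50],[0,0,0],0.5],
    [[0,0,55],[0,0,0],0.5],
    [[0,0,40],[0,0,0],0.5],
    [[0,0,0],[0,0,0],0.5],
  ],
)

```text
t: 22.3
ee_pos: [0.4476, 0.2796, 0.1057]
ee_rot: [-3.139, -0.007, -3.056]
ft_force: [0.4, -0.6, -0.1]
grip_width: 0.75
finger_force: 0.0
```

Call:
carry_out(
  series=[
    [[0,0,20],[0,0,0],0.5],
    [[0,0,15],[0,0,0],0.5],
    [[0,0,0],[0,0,0],0.5],
    [[0,0,0],[0,0,0],0.5],
  ],
)

```text
t: 22.8
ee_pos: [0.4504, 0.2824, 0.0745]
ee_rot: [3.141, 0.002, -3.054]
ft_force: [0.1, -0.0, -0.1]
grip_width: 0.753
finger_force: 0.0
```

```bash
python3 go.py .448 .284 .0165
```

```text
t 22.8 pos [0.4504 0.2824 0.0745] rot [ 1.7997e+02  9.0000e-02 -1.7498e+02] shift [ 2.3  1.8 58. ]
```

Call:
carry_out(
  series=[
    [[2,1.5,15],[0,0,0],0.5],
    [[0,0,20],[0,0,0],0.5],
    [[0,0,15],[0,0,0],0.5],
    [[0,0,4],[0,0,0],0.5],
    [[0,0,0],[0,0,0],0.5],
    [[0,0,0],[0,0,0],0.5],
  ],
)

```text
t: 23.55
ee_pos: [0.448, 0.2839, 0.0201]
ee_rot: [3.141, 0.001, -3.054]
ft_force: [0.1, -0.3, 0.4]
grip_width: 0.75
finger_force: 0.0
```

```bash
python3 go.py .448 .284 .0165
```

```text
t 23.55 pos [0.448  0.2839 0.0201] rot [ 1.7997e+02  7.0000e-02 -1.7496e+02] shift [0.  0.1 3.6]
```

Call:
carry_out(
  series=[
    [[0,0,3.2],[0,0,0],0.5],
    [[0,0,0],[0,0,0],0.3],
    [[0,0,0],[0,0,0],0.1],
    [[0,0,0],[0,0,0],-1],
    [[0,0,0],[0,0,0],-1],
    [[0,0,0],[0,0,0],-1],
  ],
  newtons=20,
)

```text
t: 24.3
ee_pos: [0.4476, 0.2837, 0.0165]
ee_rot: [3.141, 0.0, -3.054]
ft_force: [0.1, 0.2, 1.3]
grip_width: 0.495
finger_force: 20.0
```

Call:
carry_out(
  series=[
    [[0,0,-15],[0,0,0],-1],
    [[0,0,-45],[0,0,0],-1],
    [[0,0,-55],[0,0,0],-1],
    [[0,0,-55],[0,0,0],-1],
    [[0,0,-55],[0,0,0],-1],
    [[-1,-23,-10],[0,0,0],-1],
    [[-3,-46,0],[0,0,0],-1],
    [[-3,-46,0],[0,0,0],-1],
  ],
)

```text
t: 25.3
ee_pos: [0.4644, 0.1685, 0.2526]
ee_rot: [-3.141, 0.002, -3.052]
ft_force: [0.9, -0.1, -0.7]
grip_width: 0.493
finger_force: 20.0
```

Call:
carry_out(
  series=[
    [[-3,-46,0],[0,0,0],-1],
    [[-3,-46,0],[0,0,0],-1],
    [[-3,-46,0],[0,0,0],-1],
    [[-3,-46,0],[0,0,0],-1],
    [[-3,-46,0],[0,0,0],-1],
    [[-3,-46,0],[0,0,0],-1],
    [[-3,-46,0],[0,0,0],-1],
    [[-3,-45,0],[0,0,0],-1],
  ],
)

```text
t: 26.3
ee_pos: [0.5204, -0.1954, 0.2523]
ee_rot: [-3.141, 0.001, -3.054]
ft_force: [1.4, -0.2, -1.1]
grip_width: 0.494
finger_force: 20.0
```

```bash
python3 go.py .529 -.245 .0168
```

```text
t 26.3 pos [ 0.5204 -0.1954  0.2523] rot [-1.7998e+02  4.0000e-02 -1.7498e+02] shift [ -4.1 -50.1 235.5]
```

Call:
carry_out(
  series=[
    [[-1,-24,0],[0,0,0],-1],
    [[-1,-20,0],[0,0,0],-1],
    [[0,0,40],[0,0,0],-1],
    [[0,0,50],[0,0,0],-1],
    [[0,0,50],[0,0,0],-1],
    [[0,0,30],[0,0,0],-1],
    [[0,0,0],[0,0,0],-1],
    [[0,0,0],[0,0,0],-1],
  ],
)

```text
t: 27.3
ee_pos: [0.5276, -0.2377, 0.0828]
ee_rot: [-3.14, 0.002, -3.053]
ft_force: [0.2, -0.3, -0.6]
grip_width: 0.492
finger_force: 20.0
```

```bash
python3 go.py .529 -.245 .0168
```

```text
t 27.3 pos [ 0.5276 -0.2377  0.0828] rot [-1.7993e+02  1.2000e-01 -1.7493e+02] shift [-0.6 -7.4 66. ]
```

Call:
carry_out(
  series=[
    [[-0.5,-7,0],[0,0,0],-1],
    [[0,0,20],[0,0,0],-1],
    [[0,0,20],[0,0,0],-1],
    [[0,0,15],[0,0,0],-1],
    [[0,0,5],[0,0,0],-1],
    [[0,0,0],[0,0,0],-1],
    [[0,0,0],[0,0,0],-1],
  ],
)

```text
t: 28.18
ee_pos: [0.5282, -0.2448, 0.022]
ee_rot: [-3.141, 0.001, -3.054]
ft_force: [-0.1, -0.5, 0.3]
grip_width: 0.494
finger_force: 20.0
```

```bash
python3 go.py .529 -.245 .0168
```

```text
t 28.175 pos [ 0.5282 -0.2448  0.022 ] rot [-1.7995e+02  7.0000e-02 -1.7496e+02] shift [-0.8 -0.3  5.2]
```

Call:
carry_out(
  series=[
    [[-0.5,0,3],[0,0,0],-1],
    [[0,0,1.8],[0,0,0],-1],
    [[0,0,0],[0,0,0],-1],
    [[0,0,0],[0,0,0],-1],
  ],
)

```text
t: 28.68
ee_pos: [0.5281, -0.2444, 0.0165]
ee_rot: [3.141, -0.0, -3.054]
ft_force: [0.3, -0.2, -1.5]
grip_width: 0.493
finger_force: 20.0
```

Call:
carry_out(
  series=[
    [[0,0,0],[0,0,0],0.2],
    [[0,0,0],[0,0,0],0.3],
    [[0,0,0],[0,0,0],0.3],
    [[0,0,-15],[0,0,0],0.3],
    [[0,0,-45],[0,0,0],0.3],
    [[0,0,-55],[0,0,0],0.3],
    [[0,0,-55],[0,0,0],0.3],
    [[0,0,-55],[0,0,0],0.3],
  ],
)

```text
t: 29.68
ee_pos: [0.5279, -0.2443, 0.2447]
ee_rot: [-3.141, 0.001, -3.054]
ft_force: [0.3, 0.3, -1.5]
grip_width: 0.65
finger_force: 0.0
```

Call:
carry_out(
  series=[
    [[4.5,23,-15],[0,0,0],0.3],
    [[9.4,46,0],[0,0,0],0.3],
    [[9.4,46,0],[0,0,0],0.3],
    [[9.4,46,0],[0,0,0],0.3],
    [[9.4,46,0],[0,0,0],0.3],
    [[9.4,46,0],[0,0,0],0.3],
    [[9.4,46,0],[0,0,0],0.3],
    [[9.4,46,0],[0,0,0],0.3],
  ],
)

```text
t: 30.68
ee_pos: [0.4256, 0.0949, 0.2561]
ee_rot: [3.141, -0.001, -3.054]
ft_force: [0.6, -0.2, 0.2]
grip_width: 0.65
finger_force: 0.0
```

```bash
python3 go.py .373 .281 .018;  python3 - <<'E'
from h import *
im=eyes.camera("top"); s=eyes.camera("side")
sil("top","bearing_mid",.028); sil("top","spacer_mid",.04); sil("side","spacer_mid",.029)
E
```

```text
t 30.675 pos [0.4256 0.0949 0.2561] rot [ 1.7997e+02 -8.0000e-02 -1.7496e+02] shift [ 35.7 189.8 238.2]
top bearing_mid 0.61 [366.8 195.8] cen [364.7 192.5] 158 w [ 0.5277 -0.2457]
top bearing_mid 0.21 [183.1 251.1] cen [185.2 250.5] 122 w [0.3703 0.2834]
top spacer_mid 0.43 [187.9 249.2] cen [185.5 250.1] 149 w [0.372  0.2808]
side spacer_mid 0.46 [171.6 186.5] cen [172.8 186.6] 178 w [0.3667 0.2842]
```

The bearing is centred at (0.528, -0.246). Next is the spacer at about (0.372, 0.282).

Call:
carry_out(
  series=[
    [[9,47,0],[0,0,0],0.3],
    [[9,47,0],[0,0,0],0.3],
    [[9,47,0],[0,0,0],0.3],
    [[8,44,0],[0,0,0],0.3],
    [[0,3,50],[0,0,0],0.3],
    [[0,0,55],[0,0,0],0.3],
    [[0,0,40],[0,0,0],0.3],
    [[0,0,20],[0,0,0],0.3],
  ],
)

```text
t: 31.92
ee_pos: [0.3758, 0.2753, 0.089]
ee_rot: [-3.139, -0.004, -3.056]
ft_force: [0.3, 0.9, -0.4]
grip_width: 0.651
finger_force: 0.0
```

Call:
carry_out(
  series=[
    [[0,0,0],[0,0,0],0.3],
    [[0,0,0],[0,0,0],0.3],
  ],
)

```text
t: 32.17
ee_pos: [0.3777, 0.277, 0.0923]
ee_rot: [3.141, 0.001, -3.055]
ft_force: [-0.2, 0.4, 0.5]
grip_width: 0.65
finger_force: 0.0
```

```bash
python3 go.py .372 .282 .018
```

```text
t 32.175 pos [0.3777 0.277  0.0923] rot [ 1.7998e+02  7.0000e-02 -1.7505e+02] shift [ 5.3  5.4 74.3]
```

Call:
carry_out(
  series=[
    [[5,5,0],[0,0,0],0.3],
    [[0,0,20],[0,0,0],0.3],
    [[0,0,20],[0,0,0],0.3],
    [[0,0,20],[0,0,0],0.3],
    [[0,0,9],[0,0,0],0.3],
    [[0,0,0],[0,0,0],0.3],
    [[0,0,0],[0,0,0],0.3],
  ],
)

```text
t: 33.05
ee_pos: [0.3717, 0.2823, 0.0234]
ee_rot: [3.141, 0.002, -3.054]
ft_force: [0.8, -0.2, 0.6]
grip_width: 0.65
finger_force: 0.0
```

```bash
python3 go.py .372 .282 .018
```

```text
t 33.05 pos [0.3717 0.2823 0.0234] rot [ 1.7996e+02  9.0000e-02 -1.7496e+02] shift [-0.3 -0.4  5.4]
```

Call:
carry_out(
  series=[
    [[0,0,4.5],[0,0,0],0.3],
    [[0,0,0],[0,0,0],0.1],
    [[0,0,0],[0,0,0],-0.1],
    [[0,0,0],[0,0,0],-1],
    [[0,0,0],[0,0,0],-1],
    [[0,0,0],[0,0,0],-1],
  ],
  newtons=20,
)

```text
t: 33.8
ee_pos: [0.3711, 0.282, 0.0181]
ee_rot: [3.141, 0.0, -3.054]
ft_force: [-0.2, 0.2, -0.2]
grip_width: 0.398
finger_force: 20.0
```

Call:
carry_out(
  series=[
    [[0,0,-15],[0,0,0],-1],
    [[0,0,-45],[0,0,0],-1],
    [[0,0,-55],[0,0,0],-1],
    [[0,0,-55],[0,0,0],-1],
    [[0,0,-55],[0,0,0],-1],
    [[-8,-23,-10],[0,0,0],-1],
    [[-16,-46,0],[0,0,0],-1],
    [[-16,-46,0],[0,0,0],-1],
  ],
)

```text
t: 34.8
ee_pos: [0.4211, 0.1697, 0.2531]
ee_rot: [-3.141, 0.0, -3.052]
ft_force: [0.2, -0.0, -0.9]
grip_width: 0.403
finger_force: 20.0
```

Call:
carry_out(
  series=[
    [[-16,-46,0],[0,0,0],-1],
    [[-16,-46,0],[0,0,0],-1],
    [[-16,-46,0],[0,0,0],-1],
    [[-16,-46,0],[0,0,0],-1],
    [[-16,-46,0],[0,0,0],-1],
    [[-16,-46,0],[0,0,0],-1],
    [[-16,-46,0],[0,0,0],-1],
    [[-16,-46,0],[0,0,0],-1],
  ],
)

```text
t: 35.8
ee_pos: [0.5808, -0.186, 0.2525]
ee_rot: [3.141, -0.001, -3.054]
ft_force: [0.8, 0.7, -0.4]
grip_width: 0.402
finger_force: 20.0
```

```bash
python3 go.py .600 -.2255 .0182
```

```text
t 35.8 pos [ 0.5808 -0.186   0.2525] rot [ 1.7997e+02 -5.0000e-02 -1.7498e+02] shift [-15.8 -41.1 234.3]
```

Call:
carry_out(
  series=[
    [[-7,-20,0],[0,0,0],-1],
    [[-6,-16,0],[0,0,0],-1],
    [[0,0,40],[0,0,0],-1],
    [[0,0,50],[0,0,0],-1],
    [[0,0,50],[0,0,0],-1],
    [[0,0,30],[0,0,0],-1],
    [[0,0,0],[0,0,0],-1],
    [[0,0,0],[0,0,0],-1],
  ],
)

```text
t: 36.8
ee_pos: [0.5979, -0.2191, 0.0846]
ee_rot: [-3.141, 0.002, -3.053]
ft_force: [-0.3, 0.2, -0.8]
grip_width: 0.4
finger_force: 20.0
```

```bash
python3 go.py .600 -.2255 .0182
```

```text
t 36.8 pos [ 0.5979 -0.2191  0.0846] rot [-1.7994e+02  1.2000e-01 -1.7492e+02] shift [-1.4 -6.5 66.5]
```

Call:
carry_out(
  series=[
    [[-1,-6.3,0],[0,0,0],-1],
    [[0,0,20],[0,0,0],-1],
    [[0,0,20],[0,0,0],-1],
    [[0,0,15],[0,0,0],-1],
    [[0,0,5],[0,0,0],-1],
    [[0,0,0],[0,0,0],-1],
    [[0,0,0],[0,0,0],-1],
  ],
)

```text
t: 37.67
ee_pos: [0.599, -0.2258, 0.0238]
ee_rot: [-3.141, 0.001, -3.054]
ft_force: [0.4, -0.5, -1.5]
grip_width: 0.401
finger_force: 20.0
```

```bash
python3 go.py .600 -.2255 .0182
```

```text
t 37.675 pos [ 0.599  -0.2258  0.0238] rot [-1.7996e+02  8.0000e-02 -1.7497e+02] shift [-1.   0.2  5.6]
```

Call:
carry_out(
  series=[
    [[-0.7,0,3],[0,0,0],-1],
    [[0,0,2.2],[0,0,0],-1],
    [[0,0,0],[0,0,0],-1],
    [[0,0,0],[0,0,0],-1],
  ],
)

```text
t: 38.17
ee_pos: [0.5993, -0.2254, 0.0182]
ee_rot: [-3.141, 0.001, -3.054]
ft_force: [-0.3, 0.2, 1.7]
grip_width: 0.402
finger_force: 20.0
```

Call:
carry_out(
  series=[
    [[0,0,0],[0,0,0],0],
    [[0,0,0],[0,0,0],0.15],
    [[0,0,0],[0,0,0],0.15],
    [[0,0,-15],[0,0,0],0.15],
    [[0,0,-45],[0,0,0],0.15],
    [[0,0,-55],[0,0,0],0.15],
    [[0,0,-55],[0,0,0],0.15],
    [[0,0,-55],[0,0,0],0.15],
  ],
)

```text
t: 39.17
ee_pos: [0.599, -0.2253, 0.246]
ee_rot: [-3.141, 0.002, -3.054]
ft_force: [0.5, -0.2, -0.0]
grip_width: 0.574
finger_force: 0.0
```

Call:
carry_out(
  series=[
    [[10,30,-10],[0,0,0],0.3],
    [[10,45,0],[0,0,0],0.3],
    [[10,45,0],[0,0,0],0.3],
    [[10,45,0],[0,0,0],0.3],
    [[10,45,0],[0,0,0],0.3],
    [[10,45,0],[0,0,0],0.3],
    [[0,0,0],[0,0,0],0.3],
    [[0,0,0],[0,0,0],0.3],
  ],
)

```text
t: 40.17
ee_pos: [0.5164, 0.0234, 0.2527]
ee_rot: [-3.141, -0.0, -3.053]
ft_force: [0.2, 0.1, 0.1]
grip_width: 0.652
finger_force: 0.0
```

Run:
```python
from h import *
im=eyes.camera("top"); s=eyes.camera("side")
for t,z in(("nut_mid",.03),("piston_mid",.055),("bearing_mid",.028),("spacer_mid",.04),("tape_mid",.019),("sprocket_mid",.009)): sil("top",t,z,6)
sil("side","tape_mid",.009,1)
a=cv2.resize(im[140:270,230:410],None,fx=2.5,fy=2.5,interpolation=2); b=cv2.resize(s[220:350,280:385],None,fx=2.5,fy=2.5,interpolation=2)
cv2.imwrite("pics/n5.png",np.hstack([a,b])[:,:,::-1])
```

```text
top nut_mid 0.42 [378.1 235.4] cen [380.6 239.7] 144 w [ 0.3886 -0.2849]
top piston_mid 0.9 [142.6 181.9] cen [145.  185.4] 326 w [0.5595 0.3929]
top piston_mid 0.75 [147.8 215.2] cen [149.6 215.2] 302 w [0.4736 0.3797]
top piston_mid 0.7 [116.6 167.7] cen [115.9 167.4] 348 w [0.6135 0.4766]
top piston_mid 0.66 [229.6 151.7] cen [230.  151.1] 309 w [0.6541 0.1472]
top piston_mid 0.55 [373.6 214.2] cen [374.1 215.1] 361 w [ 0.4597 -0.2612]
top bearing_mid 0.6 [366.7 193.4] cen [364.6 192.7] 193 w [ 0.5271 -0.2455]
top spacer_mid 0.5 [360.5 166.9] cen [361.3 168.1] 78 w [ 0.5985 -0.2356]
top sprocket_mid 0.61 [258.1 184.2] cen [258.5 181.5] 4 w [0.5695 0.0653]
side tape_mid 0.73 [201.7 172.3] cen [201.8 174.3] 1926 w [0.4754 0.286 ]
```

View pics/n5.png

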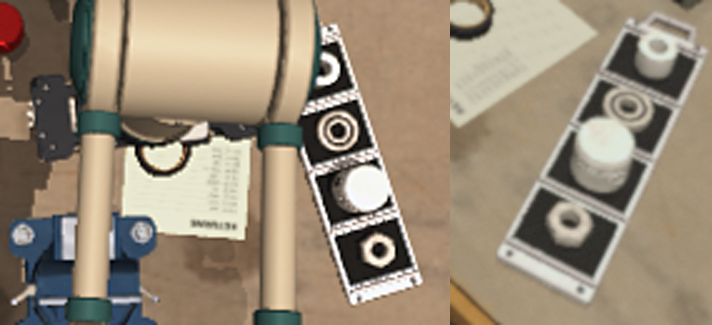

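From its far end to its handle, the metal rack holds nut, piston, bearing and spacer, each upright and centred. The arm partly hides the spacer in the top view, but the side view shows it standing in its bay. The tape lies where it was; the sprocket is mostly hidden by the arm, but nothing went near it. The gripper is clear, so I'm handing in.

```bash
python3 -c "
from plant import robot
print(robot.sign_off())"
```

```text
the job is handed in; nothing more can be done
None
```

I moved all four parts into the aluminium rack in reverse order (nut, piston, bearing, spacer, from the far end to its handle), let go of each one, kept the gripper clear of the tape and sprocket, and handed the job in at about 40 s; no verdict was shown.

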